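Load a specimen carrier under the hold-down leaf spring of a measuring nest

TASK

Load the blue specimen carrier into the measuring nest: with the fingertips press it down hard on the black pad behind its yellow rib, so that its sprung bed sinks, and keep it pressed while you slide it along the rails under the orange lip of the leaf spring until its nose is fully home against the end stop; then let go and leave it clamped under the leaf. Only press and push: do not lift the carrier, do not touch the leaf spring, and leave the gauges and tools around it undisturbed.

Things in the scene. Friction and masses are not known exactly. Their poses are not given: they have to be found in the camera images.
- nest: Fixed loading nest, base plate 300 x 110 x 12 mm. Origin: centre of its underside, on the table; +x is the way the carrier slides (to leaf and stop), z up. Grey side rails: inner faces y +-32 mm, x -130 to +85, tops 38 mm above the table. Between them a black sprung bed, top 30 mm above the table at rest. Two leaf posts 62 mm tall at x 100, y +-44 mm.
- carrier: Loose blue carrier on the bed, 130 mm long (x) x 60 wide, 0.2-0.42 kg, 2 mm play to each rail, +x along the nest's +x. Origin: centre of its underside. Front tongue (x -5 to 65 mm) 14 mm thick, brass inlay; rear (x -65 to -5) 22 mm thick with the black press pad on top. Nose (x = 65) starts 4 to 28 mm short of the orange lip. Fully home, its origin is at nest x = +20 mm.
- press_pad (a point): Middle of the press area: on the pad's top face, 38 mm behind the carrier's origin, 22 mm above it, on the centre line. The pad runs from 27 mm behind to 25 mm ahead of this point; there a yellow rib 8 mm thick, 9 mm tall, crosses the full width, against which pressing fingers can push forward. Axes as the carrier.
- stop_face (a point): Point on the dark end stop's face, mid-channel, 30 mm above the table (nest x = 85 mm); the carrier's nose touches it when home. Axes as the nest.
- bed (a joint): Downward travel of the sprung bed in m: 0 up (rest), 0.009 fully down. Pressing on the carrier: about 4 N to start moving, then 1 N per mm, about 12 N fully down. Bed and leaf are polished (friction about 0.25).
- leaf_lip (a point): Lower front edge, mid-width, of the leaf's blunt orange lip (60 mm wide, 5 mm thick, 12 mm tall; nest x = 35 mm, 39 mm above the table). It sits 5 mm below the top of the resting carrier's tongue, which butts against it unless the bed is pressed at least 5.5 mm down (7 to 8.5 mm is good).
- hold_leaf: Steel leaf spring of two tines, hinged on the posts: origin on the hinge line (nest x = 100 mm, 52 mm above the table), reaching 65 mm back to the orange lip. Behind the lip the tines slope down to a bend at nest x = 62 mm, 33 mm above the table; the tongue lifts them as it passes (about 1 N per mm), they drag on it and clamp it.
- ring_gauge: Steel ring gauge, 60 mm outside, 32 mm bore, 22 mm high; loose bystander, origin at its underside, to be left where it is.
- plug_gauge: Steel plug gauge standing upright, 18 mm pin with a wider head, about 50 mm tall; loose bystander, origin at its underside, to be left where it is.
- gauge_block: Steel gauge block 35 x 9 x 30 mm; loose bystander, origin at its underside, to be left where it is.
- oil_jar: Amber jar with black cap, 44 mm diameter, 60 mm tall; loose bystander, origin at its underside, to be left where it is.
- screwdriver: Screwdriver lying flat; loose bystander, origin at its underside, to be left where it is.
- brush: Small brush lying flat; loose bystander, origin at its underside, to be left where it is.
Things that resemble listed ones, but are neither listed nor needed, are in the scene too. Of the things that look like the carrier, the smallest one is meant.

How it is judged (in metres and radians):
On the way, in this order (a step that is already met when the one before it is completed fails the run):
1. the fingers press the carrier down on its sprung bed (4 mm or more) while its nose is still in front of the orange lip (value of joint bed above 0.004 m and contact force between the fingers and carrier above 4 N and x of carrier in the frame of nest below -0.026 m), for 0.05 s.
2. still pressed by the fingers, the carrier's nose has slid at least 9 mm in under the leaf (x of carrier in the frame of nest above -0.02 m and contact force between the fingers and carrier above 3 N), for 0.05 s.
At the end, for the whole second after the job is handed in: The carrier lies flat and straight in the channel with its nose against the end stop (within about 4.5 mm), the leaf spring bears on its tongue with more than 1 N, it is at rest and released (x of carrier in the frame of nest between 0.0155 and 0.024 m and y of carrier in the frame of nest between -0.005 and 0.005 m and z of carrier in the frame of nest between 0.019 and 0.032 m and angle between the x axis of carrier and the x axis of nest, either way round below 0.06 rad and angle between carrier's own z axis and vertical below 0.06 rad and contact force between carrier and hold_leaf above 1 N and linear speed of carrier below 0.02 m/s); the robot touches nothing.
It fails at once if the carrier is lifted more than 8 mm off its resting height or tipped (z of carrier in the frame of nest above 0.038 m or angle between carrier's own z axis and vertical above 0.25 rad).
It fails at once if the robot pushes on the leaf spring (over 2 N) (contact force between any of the fingers, the arm and hold_leaf above 2 N).
It fails at once if a gauge, tool or other bystander is moved more than 25 mm (distance of any of ring_gauge, plug_gauge, gauge_block, oil_jar, screwdriver, brush from where it was at the start of the episode above 0.025 m).
It also fails if it takes over 38 s, if anything falls off the work surface, if the arm or the gripper's body presses on something with over 40 N, if the wrist force passes 120 N, or if a joint passes its speed limit or range.

ROBOT

A 7-joint arm with a two-finger parallel gripper is mounted at the origin on the work surface. World frame = base frame: x ahead of the robot, y to its left, z up, the work surface at z = 0. Lengths are in mm, angles in rad, forces in N, time in s.
With the tool pointing down it reaches from about 350 to 900 mm from the base axis. Payload 7.2 kg.
Tool frame: the origin (TCP) lies on the centre line of the jaws, within the pads' length; the fingertips stand 22 mm ahead of it and the grasp point (between the pads) lies 3 mm ahead of it; y points along the fingers, x is the direction in which the jaws open and shut, and the axes are right-handed (so a half turn about y gives the same grasp; the last joint's range is limited). The gripper opens to 85 mm and grips with 20 to 120 N. Pads are 22 mm wide; open, the fingers measure 114 mm over their backs; the gripper's body (76 mm by 85 mm) begins 54 mm behind the grasp point. The pads swing forward as they close: fully open they stand 13 mm farther back than shut.
Start: joints at [-1.322, 0.411, -0.013, 1.596, 0.006, 1.134, -0.082], TCP at [194.714, 593.898, 253.297] pointing down, gripper open.
Joint ranges: [-2.95, 2.95], [-0.29, 1.99], [-1.47, 1.44], [0.14, 2.54], [-1.03, 4.17], [0.13, 1.85], [-2.86, 2.86]. Speed limits (rad/s): [2.39, 2.39, 3.01, 3.01, 3.14, 3.14, 3.14].

INTERFACE

Orientations are given as a unit quaternion [w, x, y, z].
In Python, from bench import arm gives the robot as it stands. The module is installed in compiled form; this text tells all that it offers.
- The arm moves only by the tool jog_arm, never from a script. Its argument "rows" is a list of rows, each a list of 6 numbers: the shift along the tool's x, y, z in m, then the turn, a rotation vector about the tool's x, y, z in degrees. A call has 1 to 20 rows; each row shifts and turns the commanded pose from where the row before left it, along the tool's axes as they then stand; what a row does not reach is not made up. A row lasts 1/8 s, in which the tool goes at most 62.5 mm and 10.7 degrees, less where a joint would pass 70% of its speed; a pose out of reach is approached as far as the arm can. A call with a gripper value outside its range is refused whole. "grip" is the gripper command: -1 is shut, 1 is fully open, values between are in proportion, set as the call begins (left out, the last holds). The fingers move at their own pace and stop on an object; "squeeze" is the grip in N (left out, the last holds). Time passes only in rows, so rows that do not move let the fingers close. It gives the time, the measured TCP pose, the force and the opening at its end, in the units of the state.
- arm.observe(): the state, without advancing time (a new reading comes with each control period).
- arm.capture(name): name is "scene" or "top" or "wrist"; returns the picture (384x512x3 uint8, red, green, blue); there is no depth.
- arm.calibration(name): a dict with "camera_matrix" (3x3 intrinsics, pixels), "view" (4x4, takes a point from world to camera coordinates). Camera axes: x right, y up, looking along -z (the intrinsics and any distortion apply to the point x, -y, -z); pixel columns grow to the right and rows downward; lengths in mm; the calibration is good to about 2 mm. A picture is of the moment at which its call begins: read the wrist's pose just before it. calibration takes no time and is no camera call; for the wrist camera it gives the pose at the moment of the call.
- arm.job_done(): hands the job in, once; it reports no verdict.
The state is a dict: "clock": time; "qpos": joint angles; "joint_vel": joint speeds; "joint_torque": joint torques, N m; "ee_pos": TCP position; "eef_rot": TCP orientation; "contact_force": force on the tool from outside, world axes, zero at the start; "torque": the same for the moment, N m; "gripper_width": finger opening in mm.
Only numpy, scipy, OpenCV 4.12 (cv2) and the standard library are available. Lean on these libraries where they do the work, as an engineer would, in place of code of your own. Each camera call takes 0.05 s, during which the arm holds its last target. There are 200 camera calls.

## Working session

There is one attempt and no reset: what is moved stays moved. The work goes in short steps, Python scripts to look and compute and a tool call to move; the robot and the scene stay as the last step left them, time stands still between calls to the robot, and variables do not carry over. Pictures are saved under pics/ and viewed, about 8 in all and at most 12, crops included, and the job is handed in when it is done.

Besides the shell and the picture viewer there is one more tool, called after "Call:" by a JSON object that holds its "method" and its "body". jog_arm: Moves the arm, as the interface text tells. Its arguments: {"type":"object","properties":{"rows":{"type":"array","items":{"type":"array","items":{"type":"number"}}},"grip":{"type":"number"},"squeeze":{"type":"number"}},"required":["rows"]}

```bash
mkdir -p pics
python3 - <<'E'
from bench import arm
import cv2,numpy as np
s=arm.observe();print({k:np.round(v,3).tolist() for k,v in s.items()})
for n in("scene","top"):
    im=arm.capture(n);cv2.imwrite(f"pics/{n}0.png",im[:,:,::-1])
    c=arm.calibration(n);print(n,{k:np.round(v,3).tolist() for k,v in c.items()})
E
```

```text
{'clock': 0.0, 'qpos': [-1.322, 0.412, -0.013, 1.597, 0.006, 1.134, -0.082], 'joint_vel': [-0.002, -0.001, 0.001, 0.0, -0.001, 0.001, 0.001], 'joint_torque': [0.001, -60.064, 0.682, -29.94, 0.014, 0.011, 0.0], 'ee_pos': [194.578, 593.43, 252.445], 'eef_rot': [-0.572, 0.573, 0.414, -0.415], 'contact_force': [0.417, -0.129, 0.222], 'torque': [-0.005, -0.007, 0.002], 'gripper_width': 85.466}
scene {'camera_matrix': [[359.897, 0.0, 254.071], [0.0, 359.897, 193.105], [0.0, 0.0, 1.0]], 'view': [[0.497, 0.867, 0.022, -302.736], [-0.491, 0.26, 0.831, 211.274], [0.715, -0.424, 0.556, -1331.799], [0.0, 0.0, 0.0, 1.0]]}
top {'camera_matrix': [[449.53, 0.0, 256.637], [0.0, 449.53, 186.103], [0.0, 0.0, 1.0]], 'view': [[0.019, -1.0, 0.001, 5.409], [0.991, 0.019, 0.13, -546.703], [-0.13, -0.001, 0.992, -1450.945], [0.0, 0.0, 0.0, 1.0]]}
```

View pics/scene0.png

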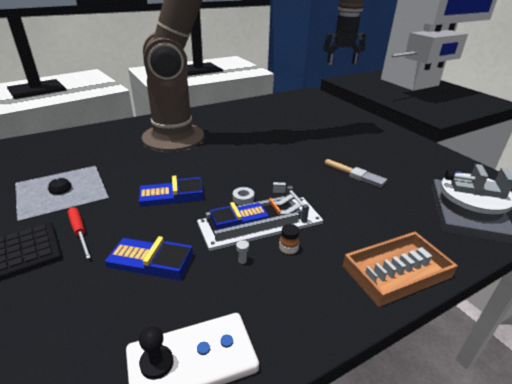

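View pics/top0.png

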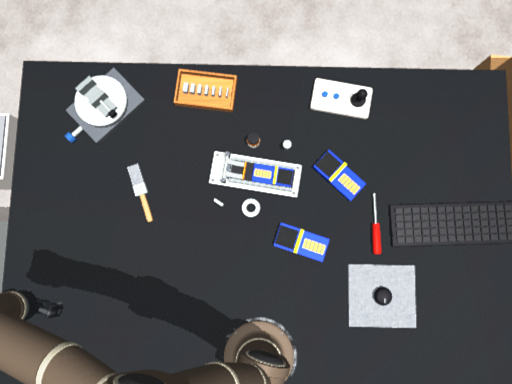

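Lookalikes: the carrier in the nest (scene 238,213; top 265,173), a loose large one (scene 171,190; top 302,242) and another loose large one (scene 150,256; top 340,175). The smallest is the one in the nest, between the rails. Next is a rough fix from the top view and a close crop to check the choice.

```bash
cat > h.py <<'E'
import cv2,numpy as np
from bench import arm
from scipy.spatial.transform import Rotation as R
def ray(name,uv,z,cal=None):
    c=cal or arm.calibration(name);K=np.array(c["camera_matrix"]);V=np.array(c["view"])
    uv=np.atleast_2d(uv).astype(float)
    d=np.c_[(uv[:,0]-K[0,2])/K[0,0],-(uv[:,1]-K[1,2])/K[1,1],-np.ones(len(uv))]@V[:3,:3]
    o=-V[:3,:3].T@V[:3,3]
    return o+d*((z-o[2])/d[:,2])[:,None]
def proj(name,p,cal=None):
    c=cal or arm.calibration(name);K=np.array(c["camera_matrix"]);V=np.array(c["view"])
    q=np.atleast_2d(p)@V[:3,:3].T+V[:3,3]
    return np.c_[K[0,2]+K[0,0]*q[:,0]/-q[:,2],K[1,2]-K[1,1]*q[:,1]/-q[:,2]]
def rot():
    w,x,y,z=arm.observe()["eef_rot"];return R.from_quat([x,y,z,w])
E
python3 - <<'E'
from h import *
im=cv2.imread("pics/top0.png");hsv=cv2.cvtColor(im,cv2.COLOR_BGR2HSV)
m=((hsv[...,1]<60)&(hsv[...,2]>150)).astype(np.uint8);m[:140]=0;m[205:]=0;m[:,:200]=0;m[:,310:]=0
m=cv2.morphologyEx(m,cv2.MORPH_CLOSE,np.ones((3,3)))
c=max(cv2.findContours(m,0,2)[0],key=cv2.contourArea)
b=cv2.boxPoints(cv2.minAreaRect(c));P=ray("top",b,12);print(b.round(1).tolist(),P.round(1).tolist(),P.mean(0))
print("sides",np.linalg.norm(P-np.roll(P,1,0),axis=1))
y=((hsv[...,0]>20)&(hsv[...,0]<34)&(hsv[...,1]>150)&(hsv[...,2]>150));y[:150]=0;y[195:]=0;y[:,:220]=0;y[:,305:]=0
print("yellow",ray("top",np.argwhere(y)[:,::-1],55).round(0).tolist()[:60])
print(rot().as_matrix().round(3))
c=arm.calibration("wrist");print(c, arm.observe()["ee_pos"])
V=np.array(c["view"]);print("cam pos",-V[:3,:3].T@V[:3,3])
cv2.imwrite("pics/crop.png",cv2.resize(im[135:265,195:385],None,fx=4,fy=4,interpolation=2))
E
```

```text
[[208.39999389648438, 182.6999969482422], [213.8000030517578, 149.6999969482422], [302.20001220703125, 164.10000610351562], [296.79998779296875, 197.1999969482422]] [[557.9, 178.4, 12.0], [671.5, 163.8, 12.0], [627.5, -136.9, 12.0], [514.7, -119.4, 12.0]] [592.89922656  21.4533795   12.        ]
sides [300.93336724 114.58485773 303.86868628 114.11812767]
yellow [[623.0, 56.0, 55.0], [620.0, 56.0, 55.0], [616.0, 55.0, 55.0], [606.0, 59.0, 55.0], [608.0, -46.0, 55.0], [603.0, 58.0, 55.0], [605.0, -47.0, 55.0], [600.0, 58.0, 55.0], [602.0, -43.0, 55.0], [602.0, -47.0, 55.0], [596.0, 58.0, 55.0], [598.0, -43.0, 55.0], [598.0, -47.0, 55.0], [593.0, 62.0, 55.0], [593.0, 58.0, 55.0], [595.0, -43.0, 55.0], [590.0, 61.0, 55.0], [592.0, -43.0, 55.0], [586.0, 61.0, 55.0], [588.0, -43.0, 55.0], [583.0, 61.0, 55.0], [585.0, -43.0, 55.0], [580.0, 61.0, 55.0], [582.0, -40.0, 55.0], [582.0, -44.0, 55.0], [576.0, 61.0, 55.0], [578.0, -40.0, 55.0], [578.0, -44.0, 55.0], [573.0, 61.0, 55.0], [575.0, -40.0, 55.0], [572.0, -40.0, 55.0], [568.0, -40.0, 55.0], [565.0, -41.0, 55.0], [562.0, -37.0, 55.0], [562.0, -41.0, 55.0], [559.0, -37.0, 55.0], [559.0, -41.0, 55.0], [555.0, -37.0, 55.0], [555.0, -41.0, 55.0]]
[[ 0.311 -0.    -0.95 ]
 [ 0.95  -0.001  0.311]
 [-0.001 -1.    -0.   ]]
{'camera_matrix': array([[333.02567831,   0.        , 258.04881503],
       [  0.        , 333.02567831, 190.41125005],
       [  0.        ,   0.        ,   1.        ]]), 'view': array([[ 3.11960913e-01,  9.50094370e-01, -1.03741010e-03,
        -6.24217739e+02],
       [-9.06726905e-01,  2.97394841e-01, -2.99002723e-01,
         3.84375701e+01],
       [-2.83772284e-01,  9.42178102e-02,  9.54251694e-01,
        -3.79602392e+02],
       [ 0.00000000e+00,  0.00000000e+00,  0.00000000e+00,
         1.00000000e+00]])} [194.59426618 593.48719426 252.53313054]
cam pos [121.86327691 617.39993049 373.08159389]
```

View pics/crop.png

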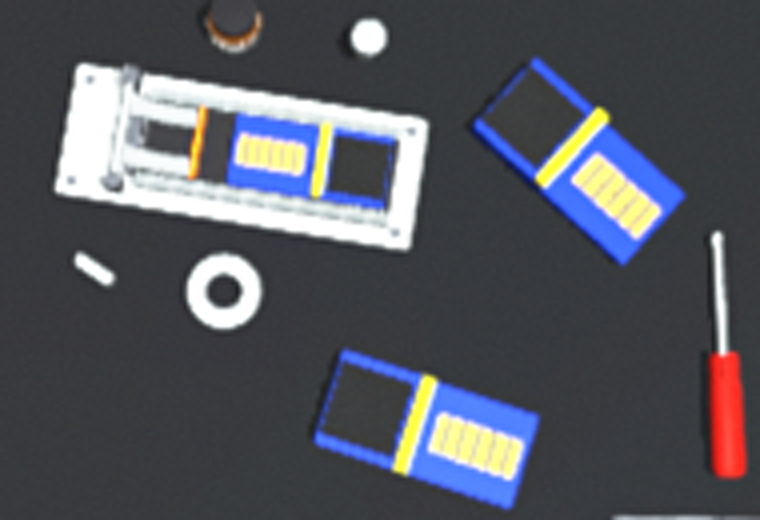

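The close crop confirms it: the carrier in the nest (crop ~315,160) is the smallest and sits between the rails. Its rib is at crop (320,160), the orange lip at (198,145), and the pad is behind the rib on the right. Nest +x points about world azimuth 81.6°. I'll move over it for a wrist view.

Call:
{"method": "jog_arm", "body": {"rows": [[-0.0374, 0.0043, -0.0468, 0, 0, 0], [-0.0374, 0.0043, -0.0468, 0, 0, 0], [-0.0374, 0.0043, -0.0468, 0, 0, 0], [-0.0374, 0.0043, -0.0468, 0, 0, 0], [-0.0374, 0.0043, -0.0468, 0, 0, 0], [-0.0374, 0.0043, -0.0468, 0, 0, 0], [-0.0374, 0.0043, -0.0468, 0, 0, 0], [-0.0374, 0.0043, -0.0468, 0, 0, 0], [-0.0374, 0.0043, -0.0468, 0, 0, 0], [-0.0374, 0.0043, -0.0468, 0, 0, 0], [-0.0374, 0.0043, -0.0468, 0, 0, 0], [-0.0374, 0.0043, -0.0468, 0, 0, 0], [0, 0, 0, 0, 10, 0], [0, 0, 0, 0, 10, 0], [0, 0, 0, 0, 10, 0], [0, 0, 0, 0, 10, 0], [0, 0, 0, 0, 10, 0], [0, 0, 0, 0, 10, 0], [0, 0, 0, 0, 10, 0], [0, 0, 0, 0, 10, 0]], "grip": -1, "squeeze": 60}}

```text
clock: 2.6
ee_pos: [588.3, -7.4, 201.3]
eef_rot: [-0.705, 0.705, -0.053, 0.052]
contact_force: [-0.2, -0.4, 0.3]
gripper_width: -0.1
```

Call:
{"method": "jog_arm", "body": {"rows": [[0, 0, 0, 0, 0, 0], [0, 0, 0, 0, 0, 0]]}}

```text
clock: 2.85
ee_pos: [588.4, -7.4, 201.5]
eef_rot: [-0.705, 0.705, -0.049, 0.049]
contact_force: [0.8, 0.4, 0.1]
gripper_width: -0.4
```

Run:
```python
from h import *
import pickle
s=arm.observe();c=arm.calibration("wrist");im=arm.capture("wrist")
cv2.imwrite("pics/w1.png",im[:,:,::-1]);pickle.dump(c,open("w1.pkl","wb"))
print(s["ee_pos"],s["contact_force"],s["gripper_width"]);print(rot().as_matrix().round(3))
```

```text
[588.4442168   -7.35692297 201.47513549] [0.76985864 0.36383285 0.10493255] -0.43425097675793706
[[ 0.99  -0.     0.139]
 [-0.139  0.     0.99 ]
 [-0.    -1.    -0.   ]]
```

View pics/w1.png

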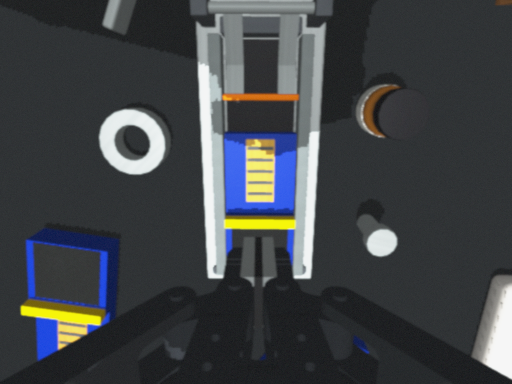

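The wrist view shows the rib at (260,222), the lip at (260,97), the nose at row 133 and the fingers at (258,250). Measuring.

Run:
```python
from h import *
import pickle
c=pickle.load(open("w1.pkl","rb"));im=cv2.imread("pics/w1.png");hsv=cv2.cvtColor(im,cv2.COLOR_BGR2HSV)
H,S,V=hsv[...,0],hsv[...,1],hsv[...,2]
def box(m,r):
    k=np.zeros_like(m);k[r[0]:r[1],r[2]:r[3]]=1;k=(m&k).astype(np.uint8)
    cc=max(cv2.findContours(k,0,2)[0],key=cv2.contourArea);b=cv2.boxPoints(cv2.minAreaRect(cc));return b,cc
for n,m,r,z in(("rib",(H>23)&(H<34)&(S>180)&(V>120),(205,240,210,310),61),("lip",(H>5)&(H<20)&(S>180)&(V>100),(85,110,210,310),51),("tongue",(H>108)&(H<128)&(S>150),(120,210,215,305),44)):
    b,cc=box(m,r);P=ray("wrist",b,z,c);print(n,b.round(1).tolist(),P.round(1).tolist(),"mean",P.mean(0).round(1))
    q=cc[:,0];print("  rows",q[:,1].min(),q[:,1].max(),"cols",q[:,0].min(),q[:,0].max())
# plate's outer edges: outer boundary columns of bright region, per row
g=V>120
L=[];Rr=[]
for r in range(60,260,5):
    k=np.where((S[r]<70)&g[r])[0];k=k[(k>190)&(k<335)]
    if len(k): L.append((k.min(),r));Rr.append((k.max(),r))
for n,E in(("L",L),("R",Rr)):
    P=ray("wrist",E,38,c)[:,:2];vx,vy,x0,y0=cv2.fitLine(P.astype(np.float32),cv2.DIST_HUBER,0,.01,.01).ravel();print(n,np.degrees(np.arctan2(vy,vx)),x0,y0, E[0],E[-1])
o=-np.array(c["view"])[:3,:3].T@np.array(c["view"])[:3,3];print("cam",o)
```

```text
rib [[226.0, 218.0], [293.0, 218.0], [293.0, 228.0], [226.0, 228.0]] [[557.3, -33.1, 61.0], [613.3, -40.9, 61.0], [612.3, -50.0, 61.0], [555.8, -42.1, 61.0]] mean [584.7 -41.5  61. ]
  rows 218 228 cols 226 293
lip [[223.0, 94.0], [297.0, 94.0], [297.0, 100.0], [223.0, 100.0]] [[570.8, 66.3, 51.0], [628.1, 58.3, 51.0], [627.6, 53.8, 51.0], [570.0, 61.8, 51.0]] mean [599.1  60.   51. ]
  rows 94 100 cols 223 297
tongue [[224.0, 132.0], [295.0, 132.0], [295.0, 209.0], [224.0, 209.0]] [[565.8, 36.2, 44.0], [624.1, 28.1, 44.0], [616.9, -39.7, 44.0], [554.3, -30.9, 44.0]] mean [590.2  -1.6  44. ]
  rows 132 209 cols 224 295
L 81.741974 542.0086 13.86956 (np.int64(198), 60) (np.int64(206), 255)
R 82.10801 640.872 0.07921245 (np.int64(322), 60) (np.int64(312), 255)
cam [598.947919    68.31160948 322.02961767]
```

Call:
{"method": "jog_arm", "body": {"rows": [[0.001, 0.01, -0.03, 0, 0, 0], [0, 0.02, -0.025, 0, 0, 0], [0, 0.03, 0, 0, 0, 0], [0, 0.03, 0, 0, 0, 0], [0, 0.015, 0, 0, 0, 0], [0, 0.0065, 0, 0, 0, 0], [0, 0, 0, 0, 0, 0], [0, 0, 0, 0, 0, 0], [0, 0, 0, 0, 0, 0]]}}

```text
clock: 4.03
ee_pos: [582.2, -62.0, 91.0]
eef_rot: [0.705, -0.705, 0.05, -0.051]
contact_force: [-0.5, 0.5, 0.3]
gripper_width: -0.0
```

Run:
```python
from h import *
s=arm.observe()
im=arm.capture("wrist")[:,:,::-1];sc=arm.capture("scene")[:,:,::-1]
print(s["ee_pos"],s["contact_force"],rot().as_matrix().round(3).tolist())
a=cv2.resize(im[130:384,130:390],(540,528));b=cv2.resize(sc[165:275,190:340],None,fx=1.7,fy=4.8)
cv2.imwrite("pics/w2.png",np.hstack([a,b]))
```

```text
[582.22615057 -62.04234195  90.9581621 ] [-0.46613756  0.50713992  0.27064566] [[0.99, 0.001, 0.142], [-0.142, 0.0, 0.99], [0.001, -1.0, 0.0]]
```

View pics/w2.png

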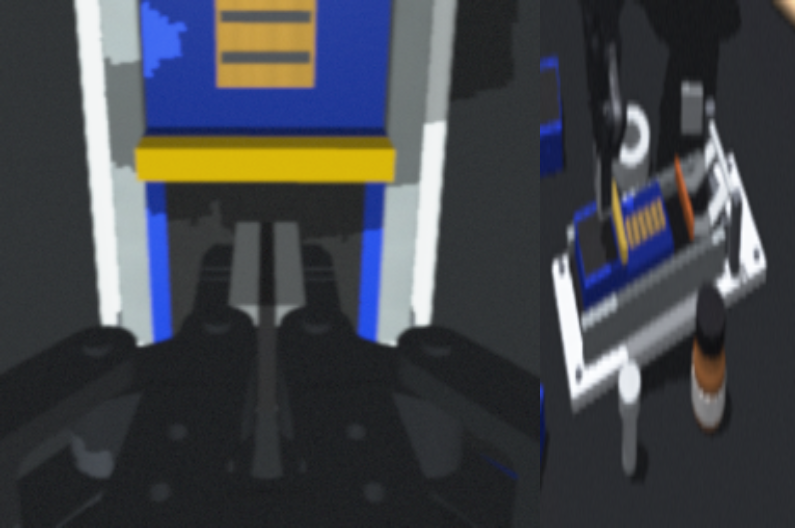

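Fingers are centred over the pad, behind the rib (rib at 265,160; tips at 265,225). Now down to contact.

Call:
{"method": "jog_arm", "body": {"rows": [[0, 0.008, 0, 0, 0, 0], [0, 0.006, 0, 0, 0, 0], [0, 0.001, 0, 0, 0, 0], [0, 0, 0, 0, 0, 0], [0, 0, 0, 0, 0, 0]]}}

```text
clock: 4.75
ee_pos: [581.9, -62.2, 75.3]
eef_rot: [-0.705, 0.705, -0.05, 0.05]
contact_force: [-0.5, 0.5, -0.4]
gripper_width: 0.1
```

Call:
{"method": "jog_arm", "body": {"rows": [[0, 0.002, 0, 0, 0, 0], [0, 0.002, 0, 0, 0, 0], [0, 0, 0, 0, 0, 0], [0, 0, 0, 0, 0, 0]]}}

```text
clock: 5.25
ee_pos: [582.1, -62.2, 71.6]
eef_rot: [0.705, -0.705, 0.05, -0.051]
contact_force: [-0.8, 0.2, 5.7]
gripper_width: -0.3
```

Call:
{"method": "jog_arm", "body": {"rows": [[0, 0.002, 0, 0, 0, 0], [0, 0.001, 0, 0, 0, 0], [0, 0, 0, 0, 0, 0], [0, 0, 0, 0, 0, 0]]}}

```text
clock: 5.75
ee_pos: [582.1, -62.3, 68.9]
eef_rot: [0.705, -0.705, 0.05, -0.051]
contact_force: [-1.4, 1.4, 9.4]
gripper_width: -0.1
```

Call:
{"method": "jog_arm", "body": {"rows": [[0, 0.0015, 0, 0, 0, 0], [0, 0.001, 0, 0, 0, 0], [0, 0, 0, 0, 0, 0], [0, 0, 0, 0, 0, 0]]}}

```text
clock: 6.25
ee_pos: [582.1, -62.2, 66.6]
eef_rot: [0.705, -0.705, 0.05, -0.051]
contact_force: [-2.6, 1.3, 11.1]
gripper_width: -0.2
```

Call:
{"method": "jog_arm", "body": {"rows": [[0, 0, 0.002, 0, 0, 0], [0, 0, 0.002, 0, 0, 0], [0, 0, 0.002, 0, 0, 0], [0, 0, 0.002, 0, 0, 0], [0, 0, 0, 0, 0, 0], [0, 0, 0, 0, 0, 0]]}}

```text
clock: 7.0
ee_pos: [583.9, -56.4, 67.0]
eef_rot: [-0.705, 0.706, -0.05, 0.052]
contact_force: [-1.0, -4.9, 9.8]
gripper_width: -0.1
```

Call:
{"method": "jog_arm", "body": {"rows": [[0, 0.0007, 0.002, 0, 0, 0], [0, 0, 0.003, 0, 0, 0], [0, 0, 0.003, 0, 0, 0], [0, 0, 0.002, 0, 0, 0], [0, 0, 0, 0, 0, 0]]}}

```text
clock: 7.62
ee_pos: [585.6, -46.6, 66.4]
eef_rot: [-0.705, 0.706, -0.05, 0.052]
contact_force: [-0.4, -4.8, 10.5]
gripper_width: 0.1
```

Run:
```python
from h import *
s=arm.observe();c=arm.calibration("wrist")
im=arm.capture("wrist")[:,:,::-1];sc=arm.capture("scene")[:,:,::-1]
print(s["ee_pos"],s["contact_force"])
hsv=cv2.cvtColor(im,cv2.COLOR_BGR2HSV);H,S,V=hsv[...,0],hsv[...,1],hsv[...,2]
for n,m,z in (("rib",(H>23)&(H<34)&(S>180)&(V>120),53),("lip",(H>5)&(H<20)&(S>180)&(V>100),51)):
    m=m.astype(np.uint8);m[:,:150]=0;m[:,370:]=0
    cc=max(cv2.findContours(m,0,2)[0],key=cv2.contourArea);b=cv2.boundingRect(cc);print(n,b,ray("wrist",[[b[0]+b[2]/2,b[1]],[b[0]+b[2]/2,b[1]+b[3]]],z,c).round(1).tolist())
a=cv2.resize(im[0:384,100:400],(420,538));b=cv2.resize(sc[165:275,190:340],None,fx=2.5,fy=4.8)
cv2.imwrite("pics/w3.png",np.hstack([a,b[:538] if b.shape[0]>=538 else cv2.copyMakeBorder(b,0,538-b.shape[0],0,0,0)]))
```

```text
[585.5814014  -46.55886464  66.41170633] [-0.41202972 -4.80335462 10.48600596]
rib (189, 209, 138, 23) [[589.2, -20.7, 53.0], [587.7, -31.4, 53.0]]
lip (173, 0, 163, 10) [[599.5, 58.7, 51.0], [599.0, 55.5, 51.0]]
```

View pics/w3.png

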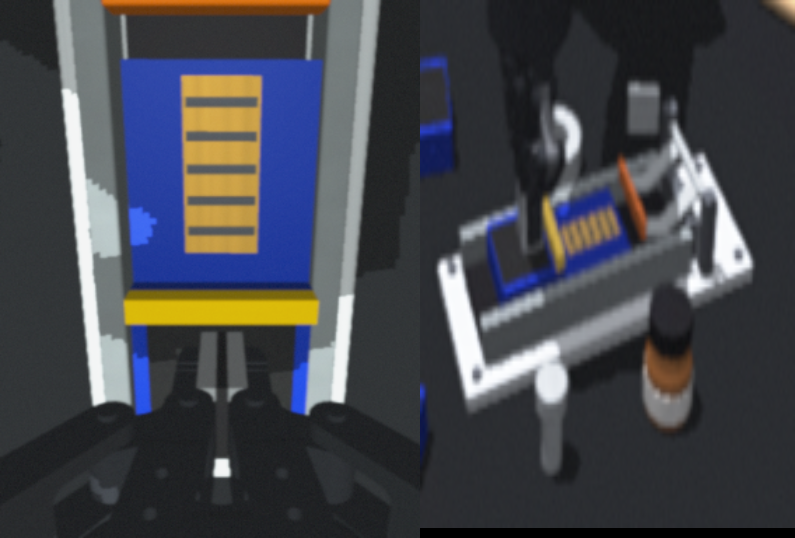

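Carrier moves with the fingers (rib rear edge about 15 mm further on, square in the channel), bed about 7.5 mm down, nose about 11 mm short of the lip (lip at 215,5; nose at row 60). Going under the lip.

Call:
{"method": "jog_arm", "body": {"rows": [[0, 0.0004, 0.0025, 0, 0, 0], [0, 0, 0.0025, 0, 0, 0], [0, 0, 0.0025, 0, 0, 0], [0, 0, 0.0025, 0, 0, 0], [0, 0, 0.0025, 0, 0, 0], [0, 0, 0.0025, 0, 0, 0]]}}

```text
clock: 8.48
ee_pos: [587.8, -32.1, 66.1]
eef_rot: [-0.704, 0.706, -0.05, 0.052]
contact_force: [-0.3, -6.6, 10.9]
gripper_width: 0.0
```

Call:
{"method": "jog_arm", "body": {"rows": [[0, 0, 0.0025, 0, 0, 0], [0, 0, 0.0025, 0, 0, 0], [0, 0, 0.0025, 0, 0, 0], [0, 0, 0, 0, 0, 0]]}}

```text
clock: 8.98
ee_pos: [588.9, -24.3, 66.1]
eef_rot: [-0.705, 0.706, -0.049, 0.052]
contact_force: [-1.0, -4.5, 10.9]
gripper_width: -0.1
```

Call:
{"method": "jog_arm", "body": {"rows": [[0, 0, 0.0025, 0, 0, 0], [0, 0, 0.0025, 0, 0, 0], [0, 0, 0.0025, 0, 0, 0], [0, 0, 0.0025, 0, 0, 0], [0, 0, 0.0025, 0, 0, 0], [0, 0, 0.0025, 0, 0, 0]]}}

```text
clock: 9.72
ee_pos: [590.6, -10.5, 65.8]
eef_rot: [-0.704, 0.706, -0.05, 0.052]
contact_force: [-0.2, -7.6, 8.9]
gripper_width: -0.2
```

Call:
{"method": "jog_arm", "body": {"rows": [[0, 0, 0.0025, 0, 0, 0], [0, 0, 0.0025, 0, 0, 0], [0, 0, 0.0025, 0, 0, 0], [0, 0, 0.0025, 0, 0, 0], [0, 0, 0, 0, 0, 0]]}}

```text
clock: 10.35
ee_pos: [591.8, -0.3, 65.5]
eef_rot: [-0.704, 0.706, -0.05, 0.052]
contact_force: [-0.1, -6.2, 7.3]
gripper_width: 0.4
```

```bash
cat > m.py <<'E'
from h import *
s=arm.observe();c=arm.calibration("wrist")
im=arm.capture("wrist")[:,:,::-1]
print(s["ee_pos"],s["contact_force"])
hsv=cv2.cvtColor(im,cv2.COLOR_BGR2HSV);H,S,V=hsv[...,0],hsv[...,1],hsv[...,2]
for n,m,z in (("rib",(H>23)&(H<34)&(S>180)&(V>120),53),("lip",(H>5)&(H<20)&(S>180)&(V>100),51)):
    m=m.astype(np.uint8);m[:,:150]=0;m[:,370:]=0
    cc=max(cv2.findContours(m,0,2)[0],key=cv2.contourArea);b=cv2.boundingRect(cc);print(n,b,ray("wrist",[[b[0]+b[2]/2,b[1]],[b[0]+b[2]/2,b[1]+b[3]]],z,c).round(1).tolist())
cv2.imwrite("pics/w4.png",im)
E
python3 m.py
```

```text
[ 5.91750682e+02 -3.24803861e-01  6.54653169e+01] [-0.1097845  -6.21112132  7.25432948]
rib (190, 218, 137, 25) [[595.1, 21.7, 53.0], [593.4, 10.0, 53.0]]
lip (180, 120, 151, 14) [[599.8, 62.7, 51.0], [599.0, 57.2, 51.0]]
```

Call:
{"method": "jog_arm", "body": {"rows": [[0, 0, 0.0025, 0, 0, 0], [0, 0, 0.0025, 0, 0, 0], [0, 0, 0.0025, 0, 0, 0], [0, 0, 0.0025, 0, 0, 0], [0, 0, 0.0025, 0, 0, 0], [0, 0, 0.0025, 0, 0, 0], [0, 0, 0, 0, 0, 0]]}}

```text
clock: 11.28
ee_pos: [593.9, 14.6, 65.5]
eef_rot: [-0.704, 0.706, -0.05, 0.052]
contact_force: [-0.5, -7.7, 7.9]
gripper_width: 0.1
```

Call:
{"method": "jog_arm", "body": {"rows": [[0, 0, 0.002, 0, 0, 0], [0, 0, 0.0015, 0, 0, 0], [0, 0, 0.001, 0, 0, 0], [0, 0, 0, 0, 0, 0], [0, 0, 0, 0, 0, 0]]}}

```text
clock: 11.9
ee_pos: [594.5, 18.8, 65.5]
eef_rot: [-0.704, 0.706, -0.05, 0.052]
contact_force: [-1.0, -7.8, 7.8]
gripper_width: -0.1
```

Call:
{"method": "jog_arm", "body": {"rows": [[0, 0, 0.001, 0, 0, 0], [0, 0, 0.001, 0, 0, 0], [0, 0, 0, 0, 0, 0], [0, 0, 0, 0, 0, 0]]}}

```text
clock: 12.4
ee_pos: [594.5, 19.0, 65.4]
eef_rot: [-0.704, 0.707, -0.051, 0.052]
contact_force: [-1.8, -11.3, 7.5]
gripper_width: -0.4
```

```bash
python3 m.py
```

```text
[594.49710584  19.04709477  65.4459134 ] [ -1.7791002  -11.27299751   7.46405086]
rib (190, 218, 136, 25) [[597.6, 41.1, 53.0], [595.9, 29.4, 53.0]]
lip (184, 165, 144, 17) [[600.1, 63.9, 51.0], [599.1, 56.6, 51.0]]
```

The push force has risen with no further motion, and the rib shows nest x of about 20, so it is home. I'll push once more, relax the push and lift straight off.

Call:
{"method": "jog_arm", "body": {"rows": [[0, 0, 0.001, 0, 0, 0], [0, 0, 0.001, 0, 0, 0], [0, 0, 0, 0, 0, 0]]}}

```text
clock: 12.82
ee_pos: [594.5, 19.2, 65.5]
eef_rot: [-0.703, 0.708, -0.051, 0.053]
contact_force: [-2.2, -15.1, 8.9]
gripper_width: -0.1
```

Call:
{"method": "jog_arm", "body": {"rows": [[0, 0, -0.0015, 0, 0, 0], [0, 0, -0.001, 0, 0, 0], [0, 0, 0, 0, 0, 0]]}}

```text
clock: 13.2
ee_pos: [594.5, 19.1, 65.5]
eef_rot: [-0.704, 0.707, -0.051, 0.052]
contact_force: [-1.0, -10.3, 7.9]
gripper_width: -0.2
```

Call:
{"method": "jog_arm", "body": {"rows": [[0, 0, -0.0015, 0, 0, 0], [0, -0.004, -0.0005, 0, 0, 0], [0, -0.004, 0, 0, 0, 0], [0, -0.004, -0.001, 0, 0, 0], [0, -0.006, -0.002, 0, 0, 0], [0, -0.01, 0, 0, 0, 0], [0, -0.02, 0, 0, 0, 0], [0, -0.03, 0, 0, 0, 0], [0, -0.03, -0.02, 0, 0, 0], [0, -0.03, -0.02, 0, 0, 0], [0, 0, 0, 0, 0, 0], [0, 0, 0, 0, 0, 0]]}}

```text
clock: 14.7
ee_pos: [587.6, -20.1, 202.9]
eef_rot: [0.706, -0.705, 0.05, -0.05]
contact_force: [0.1, 0.6, 0.4]
gripper_width: 0.1
```

```bash
sed -i 's/,53),/,61),/' m.py; python3 m.py
python3 - <<'E'
from h import *
w=cv2.imread("pics/w4.png");sc=arm.capture("scene")[:,:,::-1]
cv2.imwrite("pics/w5.png",np.hstack([cv2.resize(w[40:300,150:370],(440,520)),cv2.resize(sc[180:270,195:330],(350,520))]))
E
```

```text
[587.57912055 -20.09215203 202.90340585] [0.14988641 0.5947043  0.4006879 ]
rib (222, 110, 76, 11) [[597.3, 38.2, 61.0], [596.1, 30.0, 61.0]]
lip (220, 76, 79, 8) [[600.4, 63.0, 51.0], [599.6, 57.1, 51.0]]
```

View pics/w5.png

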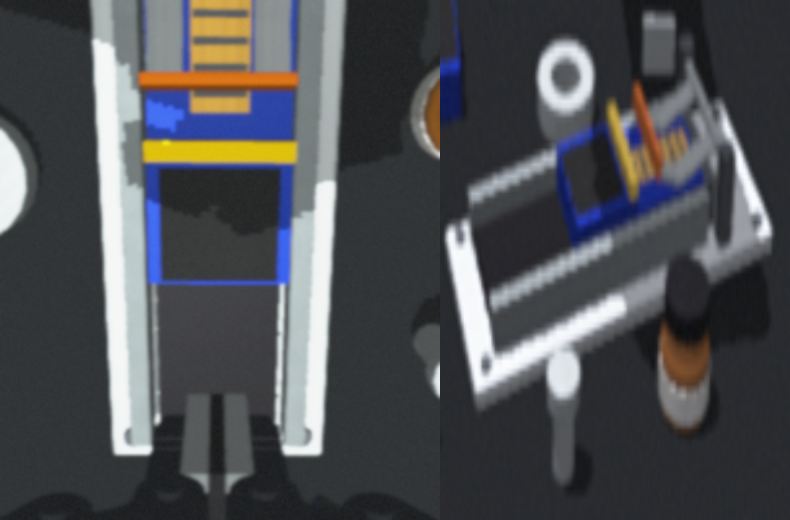

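The carrier is under the leaf (rib at 220,152, lip at 218,80), straight between the rails. The rib stayed where it was at full push, and the fingers are clear. Handing in.

```bash
python3 -c "
from bench import arm
print(arm.job_done())"
```

```text
the job is handed in; nothing more can be done
None
```

The blue carrier is loaded in the nest, clamped under the leaf spring with its nose against the end stop. The job was handed in at about 15 s of the 38 s allowed, and no verdict was reported.

**What I did:** With the fingers shut, I pressed the pad behind the yellow rib until the bed was about 7.5 mm down, at roughly 11 N. I then slid the carrier about 76 mm under the lip and lifted straight off.

**At the stop:** Pushing on raised the force from about 8 to 15 N with almost no further movement. The images put the carrier at nest x of about 20 mm.

**After release:**
- **Position:** The rib sits within about 1 mm of where it was at full push, and the carrier lies straight between the rails.
- **Robot:** The tool was clear and read about 0.7 N, which is noise level.
- **Surroundings:** The ring gauge, plug gauge, gauge block and jar looked undisturbed. I did not look again at the screwdriver and brush, but the arm worked nowhere near them.

**Not measured:** The leaf's clamping force on the tongue could not be read directly. That it clamps is judged from the pictures and from the sliding forces. No check failed or disagreed.

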